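Right the fallen pepper mill and slide it home in the rack

TASK

The square pepper mill has fallen over on the round board: stand it upright and slide it fully home into the rack's empty bay, in under the carrying bar and up against the back stop. Push the glass jar that sticks out of its bay fully home too, keep the tin home in its bay, and leave everything else standing where it is.

Things in the scene. Friction and masses are not known exactly. Their poses are not given: they have to be found in the camera images.
- mill: the pepper mill that has fallen over: a square wooden body 58 x 58 x 70 mm with a round steel head 42 mm across and 48 mm tall on its end (118 mm in all, about 0.3 kg). Origin: centre of the underside (the wooden end); its z runs along the mill from the underside to the head (up once it stands), x and y are square to its side faces. It starts lying on one of its side faces on the round board
- rack: steel rack fixed to the worktop, three bays side by side (84 mm apart) under one round carrying bar. Origin: on the worktop 80 mm in front of the middle bay's home point; x points from the open front into the rack, y along the row. The bar (12 mm thick) runs along y at x = +95 mm, its axis 135 mm above the worktop, from y = -136 to +136 mm, on a post at each end
- bay_empty: the empty bay: an open-fronted, open-topped slot without a floor. Origin: on the worktop, where the centre of a container's underside lies when fully home; x into the bay, z up. Walls 45 mm high stand 64 mm apart (y = -32 to 32 mm) from the back to x = -32 mm, then flare to about 70 mm at the mouth, x = -54 mm. Back stop 55 mm high, its face at x = 30.5 mm
- bay_tin: the bay, same shape and axes as bay_empty, in which the tin stands
- bay_jar: the bay, same shape and axes as bay_empty, in which the glass jar stands part way
- tin: square white tin with a steel lid, 58 x 58 mm, 96 mm tall (origin: centre of its underside, z up); it starts fully home in its bay
- jar: square clear glass jar 58 x 58 x 72 mm with a round black lid 50 mm across, 88 mm tall (origin: centre of its underside, z up); it starts upright in its bay but sticks out of the front, 25 to 40 mm short of home
- board: round wooden serving board, 340 mm across, 8 mm thick, fixed on the worktop (origin: centre of its underside, z up)
- ramekin: white bowl on the board, 72 mm across, 45 mm tall; a bystander (origin: centre of its underside, z up)
- jam_jar: amber jar on the board, 56 mm across, 75 mm tall; a bystander (origin: centre of its underside, z up)
- egg_cup: white egg cup on the board, 48 mm across, 60 mm tall; a bystander (origin: centre of its underside, z up)
- sugar_bowl: white open sugar bowl, 72 mm across, 52 mm tall, standing in front of the tin's bay; a bystander (origin: centre of its underside, z up)
- canister: steel can, 64 mm across, 100 mm tall, at the back; a bystander (origin: centre of its underside, z up)
- oil_bottle: green bottle, 60 mm across, 140 mm tall, at the back; a bystander (origin: centre of its underside, z up)
- spatula: spatula lying on the worktop at the far right; a bystander (origin: on its underside, x along it)

How it is judged (in metres and radians):
On the way, in this order (a step that is already met when the one before it is completed fails the run):
1. the mill is upright (angle between mill's own z axis and vertical below 0.2 rad), for 0.2 s.
2. the mill stands upright and fully home in the empty bay (x of mill in the frame of bay_empty between -0.006 and 0.006 m and y of mill in the frame of bay_empty between -0.006 and 0.006 m and z of mill in the frame of bay_empty below 0.004 m and angle between mill's own z axis and vertical below 0.06 rad and linear speed of mill below 0.01 m/s), for 0.2 s.
At the end, for the whole second after the job is handed in: The mill stands upright (within 0.06 rad) on the worktop, at rest, fully home in the empty bay, and so does the glass jar in its own: origin within 6 mm of the bay's home point along the bay and across it. The tin is still upright and within 8 mm of home (all of step 2 and x of jar in the frame of bay_jar between -0.006 and 0.006 m and y of jar in the frame of bay_jar between -0.006 and 0.006 m and z of jar in the frame of bay_jar below 0.004 m and angle between each of jar, tin's own z axis and vertical below 0.06 rad and linear speed of each of jar, tin below 0.01 m/s and x of tin in the frame of bay_tin between -0.008 and 0.006 m and y of tin in the frame of bay_tin between -0.006 and 0.006 m and z of tin in the frame of bay_tin below 0.004 m); the robot touches nothing.
It fails at once if something else on the board (ramekin, jam jar, egg cup) is moved more than 20 mm or tipped over (distance of any of ramekin, jam_jar, egg_cup from where it was at the start of the episode above 0.02 m or angle between any of ramekin, jam_jar, egg_cup's own z axis and vertical above 0.5 rad).
It fails at once if the sugar bowl is moved more than 20 mm or tipped over (distance of sugar_bowl from where it was at the start of the episode above 0.02 m or angle between sugar_bowl's own z axis and vertical above 0.5 rad).
It fails at once if something at the back or side (canister, oil bottle, spatula) is moved more than 20 mm or tipped over (distance of any of canister, oil_bottle, spatula from where it was at the start of the episode above 0.02 m or angle between any of canister, oil_bottle, spatula's own z axis and vertical above 0.5 rad).
It also fails if it takes over 72 s, if anything falls off the work surface, if the arm or the gripper's body presses on something with over 40 N, if the wrist force passes 120 N, or if a joint passes its speed limit or range.

ROBOT

A 6-joint arm with a two-finger parallel gripper is mounted at the origin on the work surface. World frame = base frame: x ahead of the robot, y to its left, z up, the work surface at z = 0. Lengths are in mm, angles in rad, forces in N, time in s.
With the tool pointing down it reaches from about 350 to 875 mm from the base axis. Payload 4.2 kg.
Tool frame: the origin (TCP) lies on the mounting face of the last link; the fingertips stand 173 mm ahead of it and the grasp point (between the pads) lies 155 mm ahead of it; z points along the fingers, y is the line along which they close (so a half turn about z gives the same grasp; the last joint's range is limited). The gripper opens to 85 mm and grips with 20 to 120 N. Pads are 22 mm wide; open, the fingers measure 114 mm over their backs; the gripper's body (76 mm by 85 mm) begins 54 mm behind the grasp point. The pads swing forward as they close: fully open they stand 13 mm farther back than shut.
Start: joints at [-0.992, 0.385, 0.008, 0, -1.194, -0.259], TCP at [196.501, -593.285, 404.712] pointing down, gripper open.
Joint ranges: [-3.14, 3.14], [-1.21, 2.06], [-1.07, 1.41], [-3.16, 2.05], [-2.99, -0.16], [-3.1, 3.1]. Speed limits (rad/s): [2.79, 2.79, 3.14, 3.14, 3.14, 3.14].

INTERFACE

Orientations are given as a unit quaternion [x, y, z, w].
In Python, from bench import arm gives the robot as it stands. The module is installed in compiled form; this text tells all that it offers.
- The arm moves only by the tool move_arm, never from a script. Its arguments are lists of equal length, an entry for each row: "fingers": the finger opening in mm, from 0 to 85.4; "travel": the shift along the tool's x, y, z in mm, a list of three; "dr": the turn, a rotation vector about the tool's x, y, z in rad, a list of three. A call has 1 to 10 rows; each row is the pose to reach, as a shift and turn from the pose commanded when the call began, along the tool's axes at that moment; what a row does not reach only later rows make up. A row lasts 1/10 s, in which the tool goes at most 50 mm and 8.59 degrees, less where a joint would pass 70% of its speed; a pose out of reach is approached as far as the arm can. A call with a gripper value outside its range is refused whole. The fingers move at their own pace and stop on an object; the grip force is fixed at half the most. Time passes only in rows, so rows that repeat a pose let the fingers close. It gives the time, the measured TCP pose, the force, the opening and the grip force at its end, in the units of the state.
- arm.read_state(): the state, without advancing time (a new reading comes with each control period).
- arm.get_image(name): name is "scene" or "side" or "wrist"; returns the picture (420x560x3 uint8, red, green, blue); there is no depth.
- arm.camera_model(name): a dict with "intrinsics" (3x3 intrinsics, pixels), "k1" (the pictures are not rectified: a ray, as slopes to the right and down, at radius r is drawn at 1 + k1 r^2 times it, then the intrinsics apply), "pose" (4x4, takes a point from camera to world coordinates). Camera axes: x right, y up, looking along -z (the intrinsics and any distortion apply to the point x, -y, -z); pixel columns grow to the right and rows downward; lengths in mm; the calibration is good to about 2 mm. A picture is of the moment at which its call begins: read the wrist's pose just before it. camera_model takes no time and is no camera call; for the wrist camera it gives the pose at the moment of the call.
- arm.job_done(): hands the job in; it is judged then, once.
The state is a dict: "clock": time; "joints": joint angles; "joint_vel": joint speeds; "joint_efforts": joint torques, N m; "position": TCP position; "ee_rot": TCP orientation; "contact_force": force on the tool from outside, world axes, zero at the start; "wrist_torque": the same for the moment, N m; "gripper_width": finger opening in mm; "grasp_force": force on a finger pad.
Only numpy, scipy, OpenCV 4.12 (cv2) and the standard library are available. Lean on these libraries where they do the work, as an engineer would, in place of code of your own. Each camera call takes 0.05 s, during which the arm holds its last target. There are 200 camera calls.

## Working session

There is one attempt and no reset: what is moved stays moved. The work goes in short steps, Python scripts to look and compute and a tool call to move; the robot and the scene stay as the last step left them, time stands still between calls to the robot, and variables do not carry over. Pictures are saved under pics/ and viewed, at most 10 in all, crops included, and the job is handed in when it is done.

Besides the shell and the picture viewer there is one more tool, called after ">>>" by a JSON object that holds its "method" and its "body". move_arm: Moves the arm, as the interface text tells. Its arguments: {"type":"object","properties":{"fingers":{"type":"array","items":{"type":"number"}},"travel":{"type":"array","items":{"type":"array","items":{"type":"number"}}},"dr":{"type":"array","items":{"type":"array","items":{"type":"number"}}}},"required":["fingers","travel","dr"]}

```bash
mkdir -p pics; cat > h.py <<'E'
import numpy as np, cv2
from bench import arm
from scipy.spatial.transform import Rotation as R
def snap(n,f):
    m=arm.camera_model(n); im=arm.get_image(n); cv2.imwrite('pics/'+f,im[:,:,::-1]); return im,m
def ray(m,uv):
    K=np.array(m['intrinsics'],float);T=np.array(m['pose'],float)
    d=(np.array(uv,float)-K[:2,2])/[K[0,0],K[1,1]]
    s=d.copy()
    for _ in range(20): s=d/(1+m['k1']*(s@s))
    return T[:3,3],T[:3,:3]@np.array([s[0],-s[1],-1])
def onz(m,uv,z):
    o,d=ray(m,uv); return (o+d*(z-o[2])/d[2]).round(1)
def proj(m,p):
    K=np.array(m['intrinsics'],float);T=np.array(m['pose'],float)
    c=T[:3,:3].T@(np.array(p,float)-T[:3,3]); s=np.array([c[0],-c[1]])/-c[2]
    s=s*(1+m['k1']*(s@s)); return (K[:2,:2]@s+K[:2,2]).round(1)
def tri(m1,u1,m2,u2):
    o1,d1=ray(m1,u1);o2,d2=ray(m2,u2)
    t=np.linalg.lstsq(np.c_[d1,-d2],o2-o1,rcond=None)[0]
    a,b=o1+t[0]*d1,o2+t[1]*d2; return ((a+b)/2).round(1),np.linalg.norm(a-b).round(1)
E
python3 - <<'E'
from h import *
for n in('scene','side','wrist'):
    im,m=snap(n,n+'0.png'); print(n,np.array(m['pose']).round(2).tolist(),np.array(m['intrinsics']).round(1).tolist(),m['k1'])
a=[cv2.imread(f'pics/{n}0.png') for n in('scene','side')]
s=arm.read_state();print(s['position'],s['ee_rot'],s['clock'])
E
```

```text
scene [[0.87, -0.31, 0.38, 1010.74], [0.49, 0.58, -0.65, -826.52], [-0.02, 0.75, 0.66, 795.31], [0.0, 0.0, 0.0, 1.0]] [[435.3, 0.0, 288.0], [0.0, 435.3, 208.9], [0.0, 0.0, 1.0]] 0.009411228857464149
side [[-0.72, 0.48, -0.5, -101.8], [-0.69, -0.52, 0.51, 617.77], [-0.01, 0.71, 0.7, 1061.79], [0.0, 0.0, 0.0, 1.0]] [[450.4, 0.0, 279.3], [0.0, 450.4, 211.7], [0.0, 0.0, 1.0]] -0.05109562729740966
wrist [[-0.32, -0.92, -0.25, 134.92], [0.95, -0.3, -0.08, -613.85], [0.0, -0.26, 0.97, 374.0], [0.0, 0.0, 0.0, 1.0]] [[331.3, 0.0, 283.6], [0.0, 331.3, 201.4], [0.0, 0.0, 1.0]] -0.04847826959254021
[ 196.46734505 -593.15744496  403.85771504] [-1.59142042e-01  9.87255332e-01  8.26167285e-04 -1.95139325e-04] 0.15
```

View pics/scene0.png

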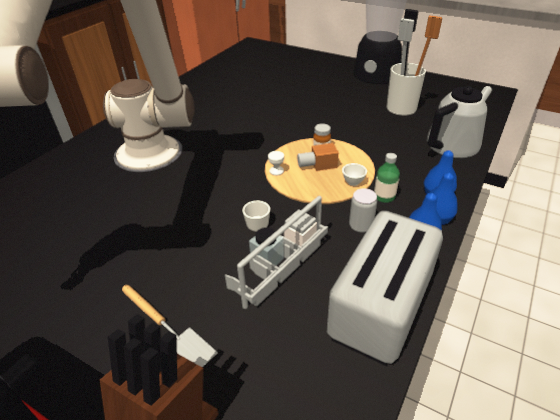

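View pics/side0.png

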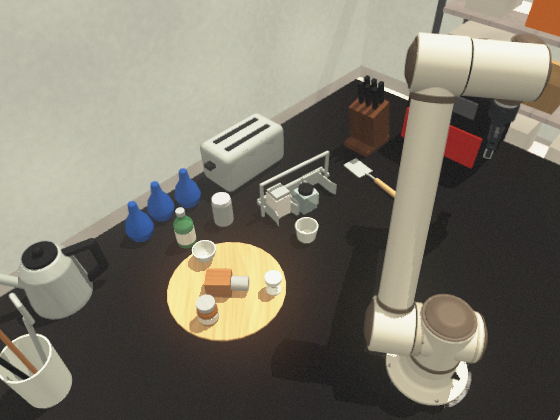

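The scene view shows the mill on the board near (320,157) with its head pointing left. The rack is around (285,250). In the side view the mill is at (225,283) and the rack at (297,190). I'll enlarge both areas next.

```bash
python3 - <<'E'
from h import *
a=cv2.imread('pics/side0.png');b=cv2.imread('pics/scene0.png')
def c(i,x,y,w,h,k): return cv2.resize(i[y:y+h,x:x+w],None,fx=k,fy=k,interpolation=cv2.INTER_CUBIC)
cv2.imwrite('pics/c1.png',np.hstack([c(a,250,145,100,100,4),c(b,222,195,100,100,4)]))
cv2.imwrite('pics/c2.png',np.hstack([c(a,160,235,133,100,3),c(b,260,115,133,100,3)]))
cv2.imwrite('pics/c.png',np.vstack([np.hstack([c(a,250,150,100,75,4),c(b,225,195,100,110,4)[:300]]),np.hstack([c(a,170,240,133,100,3),c(b,260,115,133,100,3)])[:,:800] if 0 else np.hstack([c(a,180,240,100,75,4),c(b,260,120,100,75,4)])]))
E
```

```text
(no output)
```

View pics/c.png

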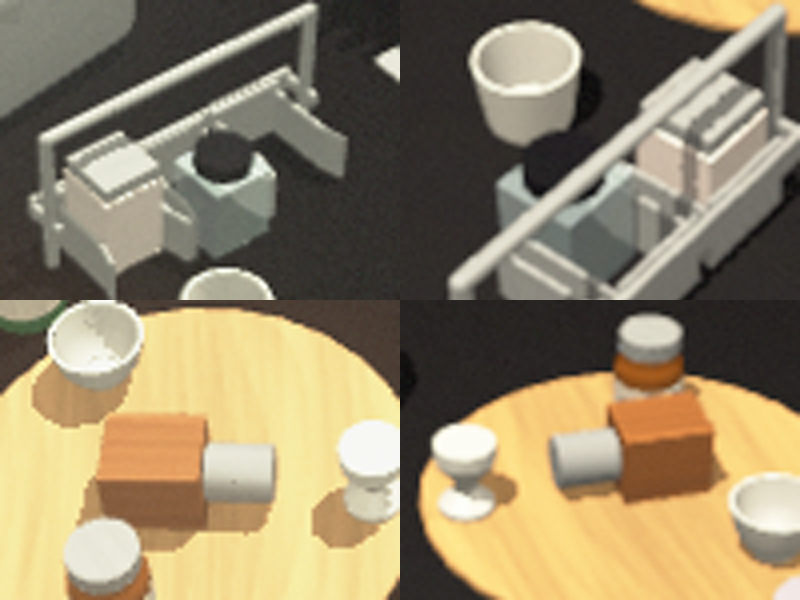

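The crops show the tin in the left bay (side view), the jar in the middle bay, and the right bay empty. The mill's top-face corners and the bar ends are clear in both views, so I'll measure those.

```bash
python3 - <<'E'
from h import *
a=arm.camera_model('side');b=arm.camera_model('scene')
S=lambda x,y:(250+x/4,150+y/4)
S2=lambda x,y:(180+x/4,240+(y-300)/4)
C=lambda x,y:(225+(x-400)/4,195+y/4)
C2=lambda x,y:(260+(x-400)/4,120+(y-300)/4)
print('bar');
for s,c in ((S(42,141),C(457,285)),(S(42,141),C(782,10)),(S(313,8),C(457,285)),(S(313,8),C(782,10))): print(onz(a,s,135),onz(b,c,135),tri(a,s,b,c))
print('mill side');
for p in((105,415),(207,413),(208,483),(99,479)): print(onz(a,S2(*p),66))
print('mill scene')
for p in((612,408),(700,397),(712,432),(622,445)): print(onz(b,C2(*p),66))
print('jar lid',onz(a,S(224,156),88),'jar corners z72 side',onz(a,S(175,160),72),onz(a,S(274,178),72),onz(a,S(213,204),72))
print('tin lid',onz(a,S(113,168),96))
print('bowl rims',onz(a,(306,226),52),onz(b,C(525,55),52))
print('egg',onz(a,S2(375,447),60),onz(b,C2(465,445),60))
print('jam',onz(a,S2(103,545),83),onz(b,C2(650,330),83))
print('ram',onz(a,S2(95,335),53),onz(b,C2(775,505),53))
E
```

```text
bar
[672.7 -94.4 135. ] [ 628.7 -368.9  135. ] (array([ 656.2, -229.4,   52.2]), np.float64(222.0))
[672.7 -94.4 135. ] [676.6 -96.  135. ] (array([675.1, -95.2, 133.4]), np.float64(2.2))
[ 625.2 -368.4  135. ] [ 628.7 -368.9  135. ] (array([ 627.1, -368.8,  133.8]), np.float64(2.5))
[ 625.2 -368.4  135. ] [676.6 -96.  135. ] (array([ 647. , -246.7,  217.8]), np.float64(181.9))
mill side
[591.9 203.3  66. ]
[541.  153.3  66. ]
[496.2 193.   66. ]
[552.6 241.5  66. ]
mill scene
[514.8 187.   66. ]
[567.5 232.4  66. ]
[595.5 192.9  66. ]
[544.  145.9  66. ]
jar lid [ 591.  -217.5   88. ] jar corners z72 side [ 628.6 -200.3   72. ] [ 555.2 -238.7   72. ] [ 571.1 -182.1   72. ]
tin lid [ 640.7 -140.    96. ]
bowl rims [ 504.5 -120.1   52. ] [ 507.5 -125.    52. ]
egg [438.   91.1  60. ] [436.5  98.8  60. ]
jam [499.3 279.8  83. ] [502.  278.1  83. ]
ram [663.7 155.   53. ] [666.9 146.6  53. ]
```

The bar fits its known height to about 2 mm in both views, and the mill corners agree (70 mm body length). I'll measure the obstacles' positions, then compute the move to a wrist view above the mill.

```bash
cat >> h.py <<'E'
def rel(p,Rt):
    s=arm.read_state(); R0=R.from_quat(s['ee_rot'])
    t=R0.inv().apply(np.array(p,float)-s['position']); print('travel',t.round(1),'dr',(R0.inv()*Rt).as_rotvec().round(3))
def tool(az,tilt): # az: azimuth (deg) of tool x when pointing down; tilt about tool y, deg
    a=np.radians(az); D=np.array([[np.cos(a),np.sin(a),0],[np.sin(a),-np.cos(a),0],[0,0,-1]])
    return R.from_matrix(D)*R.from_rotvec([0,np.radians(tilt),0])
E
python3 - <<'E'
from h import *
a=arm.camera_model('side');b=arm.camera_model('scene')
print('oil cap z140',onz(a,(180,212),140),onz(b,(391,158),140))
print('can top z100',onz(a,(222,199),100),onz(b,(364,197),100))
print('spat',onz(a,(350,163),2),onz(a,(395,194),15))
rel([500,150,404],tool(222,0))
E
```

```text
oil cap z140 [757.9 152.  140. ] [770.3 133.2 140. ]
can top z100 [744.5   6.2 100. ] [753.8  -4.  100. ]
spat [ 627.2 -512.7    2. ] [ 402.2 -468.3   15. ]
travel [-521.7  610.1    0.8] dr [ 0.002  0.    -0.413]
```

>>> {"method": "move_arm", "body": {"fingers": [85,85,85,85,85,85,85,85,85,85], "travel": [[-27,32,0],[-54,64,0],[-81,96,0],[-108,128,0],[-135,160,0],[-162,192,0],[-189,224,0],[-216,256,0],[-243,288,0],[-270,320,0]], "dr": [[0,0,-0.04],[0,0,-0.08],[0,0,-0.12],[0,0,-0.16],[0,0,-0.2],[0,0,-0.24],[0,0,-0.28],[0,0,-0.32],[0,0,-0.36],[0,0,-0.41]]}}

```text
clock: 1.15
position: [352.2, -203.0, 404.8]
ee_rot: [-0.358, 0.934, -0.0, 0.0]
contact_force: [1.0, -0.1, -0.5]
gripper_width: 85.4
grasp_force: 0.0
```

```bash
python3 - <<'E'
from h import *
print(arm.read_state()['joints']);rel([540,185,404],tool(222,0))
E
```

```text
[-1.18898872e-01  9.33663006e-04 -4.83470797e-01 -9.92161372e-05
 -1.08605474e+00 -7.20356580e-01]
travel [-398.9  163.3    0.8] dr [-0.     0.    -0.002]
```

>>> {"method": "move_arm", "body": {"fingers": [85,85,85,85,85,85,85,85,85,85], "travel": [[-40,16,0],[-80,33,0],[-120,49,0],[-160,65,0],[-200,82,0],[-240,98,0],[-280,114,0],[-320,131,0],[-360,147,0],[-399,163,0]], "dr": [[0,0,0],[0,0,0],[0,0,0],[0,0,0],[0,0,0],[0,0,0],[0,0,0],[0,0,0],[0,0,0],[0,0,0]]}}

```text
clock: 2.15
position: [541.3, 184.6, 404.4]
ee_rot: [-0.357, 0.934, -0.0, -0.0]
contact_force: [-0.1, -0.1, -0.5]
gripper_width: 85.2
grasp_force: 0.0
```

>>> {"method": "move_arm", "body": {"fingers": [85,85], "travel": [[0,0,0],[0,0,0]], "dr": [[0,0,0],[0,0,0]]}}

```text
clock: 2.35
position: [540.9, 183.6, 403.7]
ee_rot: [-0.357, 0.934, -0.0, -0.001]
contact_force: [-0.3, -0.0, -1.4]
gripper_width: 84.8
grasp_force: 0.0
```

```bash
python3 - <<'E'
from h import *
im,m=snap('wrist','w1.png');print(arm.read_state()['position'],arm.read_state()['joints'].round(2))
for p in([550,194,66],[593,198,66],[507,154,37],[437,95,60],[500,279,83]):print(proj(m,p))
E
```

```text
[540.59540863 182.69191674 404.04662916] [ 0.61  0.29 -0.13 -0.   -1.15 -1.45]
[285.8 198.6]
[259.7 232.6]
[284.7 134.6]
[288.2  30.2]
[389.8 223.6]
```

View pics/w1.png

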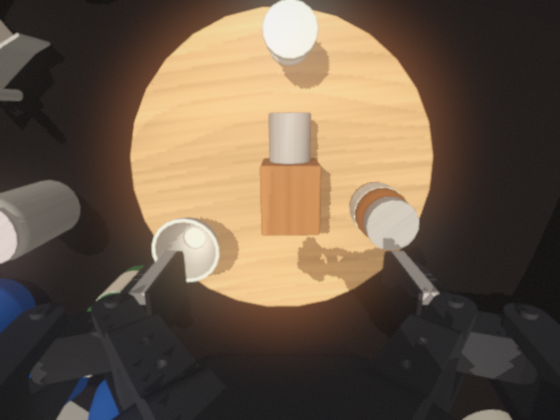

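The wrist view shows the mill almost square to the tool, with the body at cols 261-320, rows 160-235. The jam jar is at (390,222), the ramekin at (185,250) and the egg cup at (290,30).

```bash
python3 - <<'E'
from h import *
im=cv2.imread('pics/w1.png');m=arm.camera_model('wrist')
h=cv2.cvtColor(im,cv2.COLOR_BGR2HSV).astype(int)
k=((h[...,0]<12)&(h[...,1]>110)&(h[...,2]>60)).astype(np.uint8);k[:,345:]=0;k[:,:240]=0;k[250:]=0;k[:150]=0
k=cv2.morphologyEx(k,cv2.MORPH_OPEN,np.ones((3,3),np.uint8))
c=max(cv2.findContours(k,0,2)[0],key=cv2.contourArea);r=cv2.minAreaRect(c);print(r)
bx=cv2.boxPoints(r);P=[onz(m,q,66) for q in bx];print(bx.round(1).tolist(),np.array(P).tolist())
for rr in(170,190,210,225): 
    x=np.where(k[rr])[0];A,B=onz(m,(x[0],rr),66),onz(m,(x[-1]+1,rr),66);print(rr,x[0],x[-1]+1,A,B,np.linalg.norm(A-B),(A+B)/2)
print('base',onz(m,(290,235),66),'head front',onz(m,(289,113),58))
print('jam',onz(m,(390,223),83),'ram',onz(m,(186,250),53),'egg',onz(m,(290,30),68))
for c,z in((0,0),):
    pass
E
```

```text
Traceback (most recent call last):
ValueError: max() iterable argument is empty
```

```bash
python3 - <<'E'
from h import *
im=cv2.imread('pics/w1.png');m=arm.camera_model('wrist')
h=cv2.cvtColor(im,cv2.COLOR_BGR2HSV).astype(int)
print(h[200,[240,252,258,262,270,290,310,318,322,330]].tolist())
g=im[...,2].astype(int)
for rr in(175,195,215,228): 
    d=np.abs(np.diff(cv2.GaussianBlur(im,(3,3),0).astype(int)[rr],axis=0)).sum(1);l=240+d[240:280].argmax()+.5;q=300+d[300:340].argmax()+.5
    A,B=onz(m,(l,rr),66),onz(m,(q,rr),66);print(rr,l,q,A,B,np.linalg.norm(A-B).round(1),(A+B)/2)
d=np.abs(np.diff(im.astype(int)[:,280:300].mean(1),axis=0)).sum(1);print(100+d[100:250].argsort()[::-1][:8])
print('base',onz(m,(290,235.5),66),'bodyfront',onz(m,(290,166),66))
print('jam',onz(m,(390,223),83),'ram',onz(m,(186,250),53),'egg',onz(m,(290,30),68))
E
```

```text
[[17, 106, 233], [17, 106, 234], [17, 106, 234], [14, 138, 218], [14, 142, 203], [14, 141, 204], [14, 141, 210], [14, 142, 207], [15, 122, 175], [17, 112, 211]]
175 259.5 330.5 [549.4 159.3  66. ] [504.6 209.2  66. ] 67.1 [527.   184.25  66.  ]
195 259.5 329.5 [564.1 172.   66. ] [519.3 222.   66. ] 67.1 [541.7 197.   66. ]
215 260.5 329.5 [578.6 185.9  66. ] [533.7 236.   66. ] 67.3 [556.15 210.95  66.  ]
228 260.5 329.5 [588.8 194.6  66. ] [543.4 245.3  66. ] 68.1 [566.1  219.95  66.  ]
[163 162 235 234 165 164 112 111]
base [575.2 221.6  66. ] bodyfront [523.8 175.   66. ]
jam [499.4 278.1  83. ] ram [663.7 154.7  53. ] egg [437.   96.4  68. ]
```

```bash
python3 - <<'E'
from h import *
Rt=tool(222,-24);zt=Rt.apply([0,0,1]);g=np.array([544,193.4,37])
print(zt, g-155*zt)
rel(g-255*zt,Rt)
E
```

```text
[ 0.30226423  0.27215994 -0.91354546] [497.1490441  151.21520983 178.59954593]
travel [ 93.8   5.3 134.3] dr [-0.    -0.421 -0.003]
```

>>> {"method": "move_arm", "body": {"fingers": [76,76,76,76,76,76], "travel": [[20,1,27],[40,2,54],[60,3,81],[80,4,108],[94,5,134],[94,5,134]], "dr": [[0,-0.09,0],[0,-0.18,0],[0,-0.27,0],[0,-0.36,0],[0,-0.42,0],[0,-0.42,0]]}}

```text
clock: 3.0
position: [464.3, 120.8, 268.2]
ee_rot: [-0.347, 0.915, 0.074, 0.191]
contact_force: [0.1, -0.4, 0.3]
gripper_width: 76.2
grasp_force: 0.0
```

```bash
python3 - <<'E'
from h import *
Rt=tool(222,-24);zt=Rt.apply([0,0,1]);g=np.array([544,193.4,37])
rel(g-155*zt,Rt); print(arm.read_state()['joints'].round(2),arm.read_state()['gripper_width'])
E
```

```text
travel [ -5.1   0.7 100. ] dr [-0.    -0.007 -0.008]
[ 0.57  0.25 -0.56 -0.19 -0.36 -1.25] 76.21474057394418
```

>>> {"method": "move_arm", "body": {"fingers": [76,76,76,76,76,76,76], "travel": [[0,0,20],[-1,0,40],[-2,0,60],[-3,0,80],[-3,1,95],[-3,1,100],[-3,1,100]], "dr": [[0,0,0],[0,0,0],[0,0,0],[0,0,0],[0,0,0],[0,0,0],[0,0,0]]}}

```text
clock: 3.7
position: [500.2, 153.9, 181.2]
ee_rot: [-0.349, 0.914, 0.074, 0.195]
contact_force: [-0.5, -0.4, 0.2]
gripper_width: 76.0
grasp_force: 0.0
```

>>> {"method": "move_arm", "body": {"fingers": [50,50,50,50,50,50,50], "travel": [[0,0,0],[0,0,0],[0,0,0],[0,0,0],[0,0,0],[0,0,0],[0,0,0]], "dr": [[0,0,0],[0,0,0],[0,0,0],[0,0,0],[0,0,0],[0,0,0],[0,0,0]]}}

```text
clock: 4.4
position: [499.4, 153.6, 181.9]
ee_rot: [-0.349, 0.913, 0.075, 0.196]
contact_force: [-3.0, -1.4, 7.0]
gripper_width: 57.3
grasp_force: 65.3
```

```bash
python3 - <<'E'
from h import *
Rt=tool(222,66);zt=Rt.apply([0,0,1]);zs=tool(222,-24).apply([0,0,1]);g=np.array([544,193.4,37])
s=arm.read_state();Rm=R.from_quat(s['ee_rot']);print('grasp pt',s['position']+155*Rm.apply([0,0,1]),s['grasp_force'])
rel(g-155*zs+[0,0,120],tool(222,-24))
# final upright hold: grasp 10mm above standing height
q=g+np.array([-15,-13,0]);q[2]=8+42+3
print(q-155*zt); rel(q-155*zt+[0,0,117],Rt)
E
```

```text
grasp pt [546.71062168 195.94389888  40.54596379] 65.25102853775024
travel [ -44.8   -0.4 -107.8] dr [-0.002  0.003 -0.003]
[634.22896985 275.14859003 116.04417968]
travel [-186.5    0.6   27.7] dr [ 1.000e-03  1.574e+00 -3.000e-03]
```

>>> {"method": "move_arm", "body": {"fingers": [50,50,50,50,50,50], "travel": [[-5,0,-11],[-14,0,-34],[-26,0,-62],[-38,0,-90],[-50,0,-118],[-50,0,-118]], "dr": [[0,0,0],[0,0,0],[0,0,0],[0,0,0],[0,0,0],[0,0,0]]}}

```text
clock: 5.0
position: [498.0, 152.3, 313.2]
ee_rot: [-0.349, 0.913, 0.075, 0.199]
contact_force: [0.7, 0.7, -1.2]
gripper_width: 57.7
grasp_force: 64.8
```

```bash
python3 - <<'E'
from h import *
s=arm.read_state();Rm=R.from_quat(s['ee_rot']);g=s['position']+155*Rm.apply([0,0,1]);print('grasp pt',g,s['gripper_width'])
for t in(-2,20,43,66):
    Rt=tool(222,t); print(t);rel(g-155*Rt.apply([0,0,1]),Rt)
E
```

```text
grasp pt [546.25172293 195.03599959 172.24395487] 57.72888188085727
-2
travel [-59.5  -0.4  11.9] dr [-0.003  0.394 -0.002]
20
travel [-108.8   -0.2   44.6] dr [-0.003  0.778 -0.002]
43
travel [-143.3   -0.    95.8] dr [-0.002  1.179 -0.003]
66
travel [-155.     0.2  156.5] dr [-0.002  1.581 -0.003]
```

>>> {"method": "move_arm", "body": {"fingers": [50,50,50,50,50,50,50,50,50,50], "travel": [[-22,0,2],[-43,0,6],[-63,0,14],[-82,0,24],[-100,0,36],[-115,0,52],[-129,0,69],[-140,0,88],[-148,0,108],[-153,0,129]], "dr": [[0,0.14,0],[0,0.28,0],[0,0.42,0],[0,0.56,0],[0,0.7,0],[0,0.84,0],[0,0.98,0],[0,1.12,0],[0,1.26,0],[0,1.4,0]]}}

```text
clock: 6.0
position: [641.3, 280.9, 251.2]
ee_rot: [-0.315, 0.823, -0.168, -0.442]
contact_force: [-0.6, -0.6, -2.4]
gripper_width: 57.4
grasp_force: 64.6
```

```bash
python3 - <<'E'
from h import *
s=arm.read_state();Rm=R.from_quat(s['ee_rot']);g=s['position']+155*Rm.apply([0,0,1]);print('grasp pt',g,s['gripper_width'],s['joints'].round(2))
Rt=tool(222,66); q=np.array([530,181,172.]);rel(q-155*Rt.apply([0,0,1]),Rt)
E
```

```text
grasp pt [544.95584425 194.85315518 165.44913303] 57.401742585067524 [ 0.65  0.84  0.28  0.07 -1.99 -1.5 ]
travel [-9.   0.2 15.5] dr [ 0.003  0.167 -0.001]
```

>>> {"method": "move_arm", "body": {"fingers": [50,50,50,50], "travel": [[-5,0,8],[-9,0,15],[-9,0,15],[-9,0,15]], "dr": [[0,0.08,0],[0,0.165,0],[0,0.17,0],[0,0.17,0]]}}

```text
clock: 6.4
position: [635.3, 275.3, 236.2]
ee_rot: [-0.3, 0.784, -0.194, -0.508]
contact_force: [0.4, 0.1, -2.5]
gripper_width: 57.5
grasp_force: 64.7
```

```bash
python3 - <<'E'
from h import *
s=arm.read_state();Rm=R.from_quat(s['ee_rot']);g=s['position']+155*Rm.apply([0,0,1]);print('grasp pt',g,Rm.apply([1,0,0]),np.degrees(np.arctan2(Rm.apply([0,0,1])[2],-1)),Rm.apply([0,0,1]))
a,ma=snap('side','s2.png');b,mb=snap('scene','b2.png')
for m in(ma,mb):print(proj(m,g),proj(m,g-[0,0,38]),proj(m,g+[0,0,80]))
def c(i,q): x,y=int(q[0])-50,int(q[1])-60; return cv2.resize(i[y:y+110,x:x+100],None,fx=4,fy=4,interpolation=cv2.INTER_CUBIC),x,y
A,x,y=c(a,proj(ma,g));B,x2,y2=c(b,proj(mb,g));print(x,y,x2,y2);cv2.imwrite('pics/c3.png',np.hstack([A,B])[:,:,::-1])
E
```

```text
grasp pt [529.84789384 181.021366   172.77266732] [-0.30466282 -0.27296006  0.91250938] -157.75270982861983 [-0.68026749 -0.60820199 -0.40905559]
[223.  251.2] [224.5 260.5] [219.7 230.1]
[317.6 117.8] [317.2 129.4] [318.4  91.7]
173 191 267 57
```

View pics/c3.png

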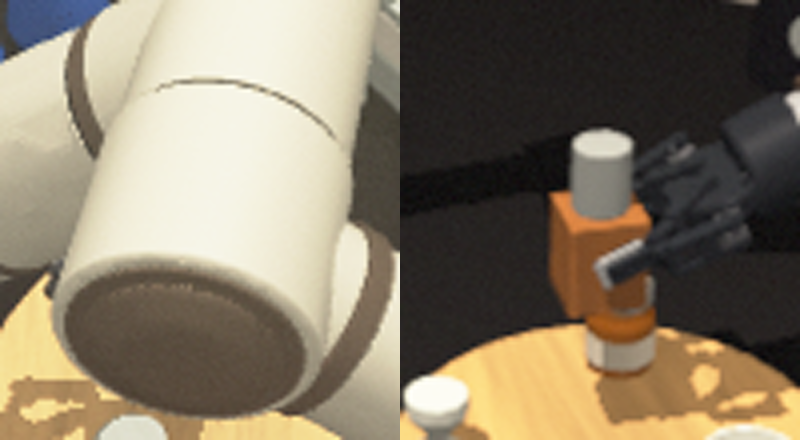

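The scene crop shows the mill upright in the fingers with its head up, at about (598,250) in the crop. Next I'll lower it onto the board.

>>> {"method": "move_arm", "body": {"fingers": [50,50,50,50,50,50,50,50], "travel": [[-18,0,8],[-37,0,16],[-55,0,24],[-73,0,33],[-91,0,41],[-102,0,46],[-107,0,48],[-109,0,49]], "dr": [[0,0,0],[0,0,0],[0,0,0],[0,0,0],[0,0,0],[0,0,0],[0,0,0],[0,0,0]]}}

```text
clock: 7.3
position: [635.2, 275.2, 117.2]
ee_rot: [-0.299, 0.784, -0.194, -0.508]
contact_force: [0.2, -0.9, -1.3]
gripper_width: 57.3
grasp_force: 64.7
```

>>> {"method": "move_arm", "body": {"fingers": [50,50], "travel": [[-1,0,1],[-2,0,1]], "dr": [[0,0,0],[0,0,0]]}}

```text
clock: 7.5
position: [635.2, 275.2, 116.7]
ee_rot: [-0.3, 0.784, -0.194, -0.507]
contact_force: [0.7, 1.3, -1.7]
gripper_width: 57.3
grasp_force: 64.7
```

```bash
python3 - <<'E'
from h import *
s=arm.read_state();Rm=R.from_quat(s['ee_rot']);g=s['position']+155*Rm.apply([0,0,1]);print('grasp pt',g,s['contact_force'],Rm.apply([1,0,0]))
E
```

```text
grasp pt [529.86716691 180.94591906  53.13460175] [ 0.74590518  1.3218652  -1.7209898 ] [-0.30553109 -0.27308599  0.91218134]
```

>>> {"method": "move_arm", "body": {"fingers": [50,50,50], "travel": [[-2,0,1],[-3.5,0,1.5],[-4.5,0,2]], "dr": [[0,0,0],[0,0,0],[0,0,0]]}}

```text
clock: 7.8
position: [635.0, 275.1, 111.0]
ee_rot: [-0.3, 0.784, -0.194, -0.508]
contact_force: [-0.4, 0.7, -1.5]
gripper_width: 57.8
grasp_force: 64.7
```

>>> {"method": "move_arm", "body": {"fingers": [50,50], "travel": [[-1,0,0.5],[-2,0,1]], "dr": [[0,0,0],[0,0,0]]}}

```text
clock: 8.0
position: [635.1, 275.2, 109.8]
ee_rot: [-0.299, 0.783, -0.195, -0.509]
contact_force: [-0.5, 2.0, 5.5]
gripper_width: 57.5
grasp_force: 65.1
```

>>> {"method": "move_arm", "body": {"fingers": [66,76,76,76], "travel": [[0,0,0],[0,0,0],[0,0,0],[0,0,0]], "dr": [[0,0,0],[0,0,0],[0,0,0],[0,0,0]]}}

```text
clock: 8.4
position: [635.1, 274.8, 108.7]
ee_rot: [-0.299, 0.784, -0.194, -0.508]
contact_force: [0.2, -0.9, 0.5]
gripper_width: 75.9
grasp_force: 0.0
```

>>> {"method": "move_arm", "body": {"fingers": [76,76,76,76,76,76,76,76], "travel": [[0,0,-15],[0,0,-40],[0,0,-75],[20,0,-100],[50,0,-110],[85,0,-120],[120,0,-130],[150,0,-140]], "dr": [[0,0,0],[0,0,0],[0,0,0],[0,0,0],[0,0,0],[0,0,0],[0,0,0],[0,0,0]]}}

```text
clock: 9.2
position: [684.2, 319.3, 304.7]
ee_rot: [-0.3, 0.784, -0.194, -0.508]
contact_force: [0.2, 0.7, 0.3]
gripper_width: 76.1
grasp_force: 0.0
```

```bash
python3 - <<'E'
from h import *
s=arm.read_state();print(s['joints'].round(2))
Rt=tool(222,0); rel([545,195,400],Rt)
b,mb=snap('scene','b3.png')
cv2.imwrite('pics/c4.png',cv2.resize(b[115:215,255:395],None,fx=5,fy=5,interpolation=cv2.INTER_CUBIC)[:,:,::-1])
E
```

```text
[ 0.66  0.93  0.55  0.09 -2.34 -1.48]
travel [163.3   0.2 131.3] dr [ 0.002 -1.149 -0.003]
```

View pics/c4.png

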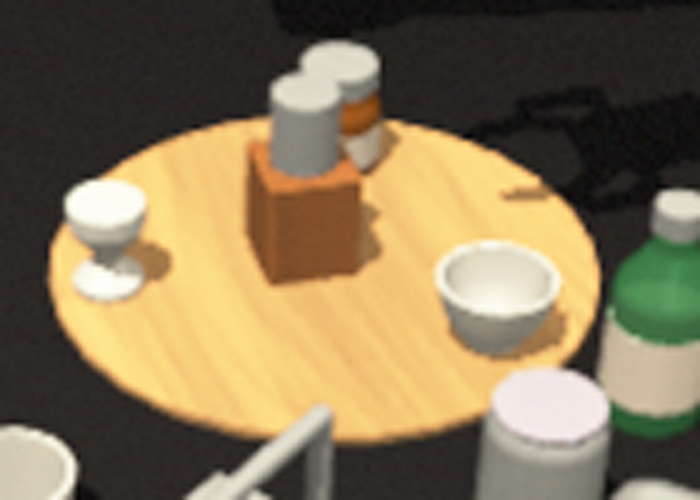

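The crop shows the mill standing upright on the board with its head top at crop (307,92), clear of the jam jar and ramekin. I'll move above it for a top view.

>>> {"method": "move_arm", "body": {"fingers": [76,76,76,76,76,76,76,76,76,76], "travel": [[27,0,2],[52,0,9],[76,0,20],[98,0,36],[116,0,54],[132,0,75],[144,0,97],[155,0,118],[163,0,131],[163,0,131]], "dr": [[0,-0.13,0],[0,-0.26,0],[0,-0.39,0],[0,-0.52,0],[0,-0.65,0],[0,-0.78,0],[0,-0.91,0],[0,-1.04,0],[0,-1.149,0],[0,-1.149,0]]}}

```text
clock: 10.25
position: [543.8, 193.5, 399.7]
ee_rot: [-0.356, 0.934, 0.0, 0.001]
contact_force: [0.5, 0.0, 0.6]
gripper_width: 76.0
grasp_force: 0.0
```

```bash
python3 - <<'E'
from h import *
b=arm.camera_model('scene');print('head scene',onz(b,(316.4,133.4),126))
im,m=snap('wrist','w2.png');print(proj(m,[530,181,126]))
cv2.imwrite('pics/w2c.png',cv2.resize(im[90:290,180:400],None,fx=3,fy=3)[:,:,::-1])
E
```

```text
head scene [531.6 173.  126. ]
[284.2 176.6]
```

View pics/w2c.png

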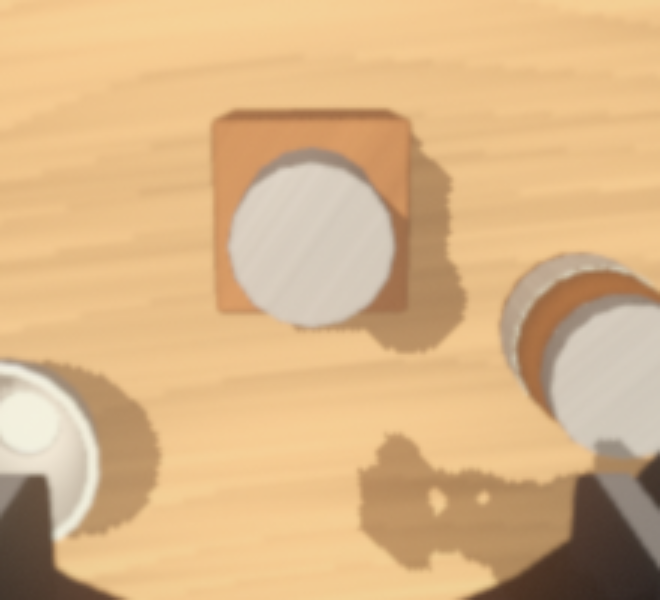

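The wrist crop shows the mill upright and square to the tool, head top centred at crop (312,244), which is pixel (284,171.3).

```bash
python3 - <<'E'
from h import *
m=arm.camera_model('wrist');p=onz(m,(284,171.3),126);print(p)
L,Q=onz(m,(180+213/3,90+215/3),78),onz(m,(180+408/3,90+215/3),78);print('body w',np.linalg.norm(L-Q))
rel([p[0],p[1],259],tool(222,0))
E
```

```text
[527.8 178.7 126. ]
body w 57.43457147050022
travel [ 23.2  -0.4 140.2] dr [-0.    -0.    -0.004]
```

>>> {"method": "move_arm", "body": {"fingers": [76,76,76,76,76,76], "travel": [[23,0,30],[23,0,60],[23,0,90],[23,0,120],[23,0,140],[23,0,140]], "dr": [[0,0,0],[0,0,0],[0,0,0],[0,0,0],[0,0,0],[0,0,0]]}}

```text
clock: 10.9
position: [528.4, 180.1, 254.1]
ee_rot: [-0.357, 0.934, -0.001, -0.005]
contact_force: [1.1, -0.2, 0.1]
gripper_width: 76.1
grasp_force: 0.0
```

>>> {"method": "move_arm", "body": {"fingers": [30,30,30,30,30,30,30,30], "travel": [[0,0,0],[0,0,0],[0,0,0],[0,0,0],[0,0,0],[0,0,0],[0,0,0],[0,0,0]], "dr": [[0,0,0],[0,0,0],[0,0,0],[0,0,0],[0,0,0],[0,0,0],[0,0,0],[0,0,0]]}}

```text
clock: 11.7
position: [529.1, 180.4, 259.5]
ee_rot: [-0.357, 0.934, 0.0, 0.001]
contact_force: [-0.1, 2.0, 6.3]
gripper_width: 40.8
grasp_force: 60.7
```

```bash
python3 - <<'E'
from h import *
print(arm.read_state()['position'])
rel([470,-290,400],tool(170,0))
E
```

```text
[529.09657118 180.36285079 259.50447958]
travel [ 357.5 -311.1 -141.1] dr [0.    0.003 0.905]
```

>>> {"method": "move_arm", "body": {"fingers": [30,30,30,30,30,30,30], "travel": [[0,0,-10],[0,0,-35],[0,0,-65],[0,0,-95],[0,0,-125],[0,0,-140],[0,0,-140]], "dr": [[0,0,0],[0,0,0],[0,0,0],[0,0,0],[0,0,0],[0,0,0],[0,0,0]]}}

```text
clock: 12.4
position: [528.5, 179.7, 400.2]
ee_rot: [-0.357, 0.934, 0.0, 0.001]
contact_force: [-0.0, 0.6, -2.8]
gripper_width: 41.0
grasp_force: 60.9
```

```bash
python3 - <<'E'
from h import *
rel([513,-293,400],tool(170,0))
E
```

```text
travel [ 326.6 -342.    -0.4] dr [0.001 0.003 0.904]
```

>>> {"method": "move_arm", "body": {"fingers": [30,30,30,30,30,30,30,30,30,30], "travel": [[10,-10,0],[30,-31,0],[60,-63,0],[90,-94,0],[120,-126,0],[150,-157,0],[180,-188,0],[210,-220,0],[240,-251,0],[270,-283,0]], "dr": [[0,0,0.03],[0,0,0.08],[0,0,0.16],[0,0,0.25],[0,0,0.33],[0,0,0.42],[0,0,0.5],[0,0,0.58],[0,0,0.67],[0,0,0.75]]}}

```text
clock: 13.4
position: [514.6, -213.1, 396.1]
ee_rot: [0.013, 1.0, 0.0, -0.003]
contact_force: [1.6, -0.1, -2.3]
gripper_width: 40.9
grasp_force: 61.0
```

```bash
python3 - <<'E'
from h import *
rel([513,-293,400],tool(170,0))
E
```

```text
travel [ -0.4 -79.9  -3.9] dr [ 0.    -0.006  0.149]
```

>>> {"method": "move_arm", "body": {"fingers": [30,30,30,30,30,30], "travel": [[0,-25,0],[0,-50,0],[0,-75,0],[0,-82,0],[0,-82,0],[0,-82,0]], "dr": [[0,0,0.05],[0,0,0.1],[0,0,0.15],[0,0,0.151],[0,0,0.151],[0,0,0.151]]}}

```text
clock: 14.0
position: [514.0, -292.6, 397.2]
ee_rot: [0.086, 0.996, 0.0, -0.002]
contact_force: [0.5, 1.5, -2.9]
gripper_width: 41.0
grasp_force: 61.1
```

```bash
python3 - <<'E'
from h import *
im,m=snap('wrist','w3.png');s=arm.read_state();print(s['position'],s['ee_rot'],s['gripper_width'])
c=np.array([650.7,-232]);X=np.array([.985,-.173]);Y=np.array([.173,.985])
for n,q in(('bar',np.r_[c-136*Y,135]),('bar',np.r_[c+136*Y,135]),('emptystop',np.r_[c+(30.5-15)*X-84*Y,55]),('jarhome',np.r_[c-15*X,88])):print(n,q,proj(m,q))
E
```

```text
[ 514.14764005 -292.29866172  397.63547418] [ 8.51724736e-02  9.96365557e-01  8.51324247e-06 -1.15214006e-03] 41.050713026051525
bar [ 627.172 -365.96   135.   ] [220.3 348.7]
bar [674.228 -98.04  135.   ] [538.3 345.5]
emptystop [ 651.4355 -317.4215   55.    ] [282.9 310.7]
jarhome [ 635.925 -229.405   88.   ] [370.5 302.6]
```

View pics/w3.png

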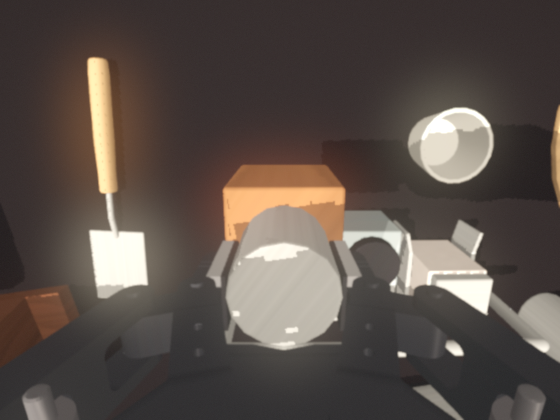

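The wrist view shows the mill held square and the rack mostly hidden. The tin's front top edge runs from about (430,280) to (487,278), so I can use it to check the rack estimate.

```bash
python3 - <<'E'
from h import *
m=arm.camera_model('wrist')
c=np.array([650.7,-232]);X=np.array([.985,-.173]);Y=np.array([.173,.985])
for q in((-44,55),(-44,113)):
  for z in(0,90,96): print(q,z,proj(m,np.r_[c+q[0]*X+q[1]*Y,z]))
im=cv2.imread('pics/w3.png');cv2.imwrite('pics/w3c.png',cv2.resize(im[195:335,340:530],None,fx=4,fy=4,interpolation=cv2.INTER_CUBIC))
E
```

```text
(-44, 55) 0 [399.3 240. ]
(-44, 55) 90 [431.2 275.4]
(-44, 55) 96 [434.  278.5]
(-44, 113) 0 [446.9 240. ]
(-44, 113) 90 [491.1 275. ]
(-44, 113) 96 [494.9 278. ]
```

View pics/w3c.png

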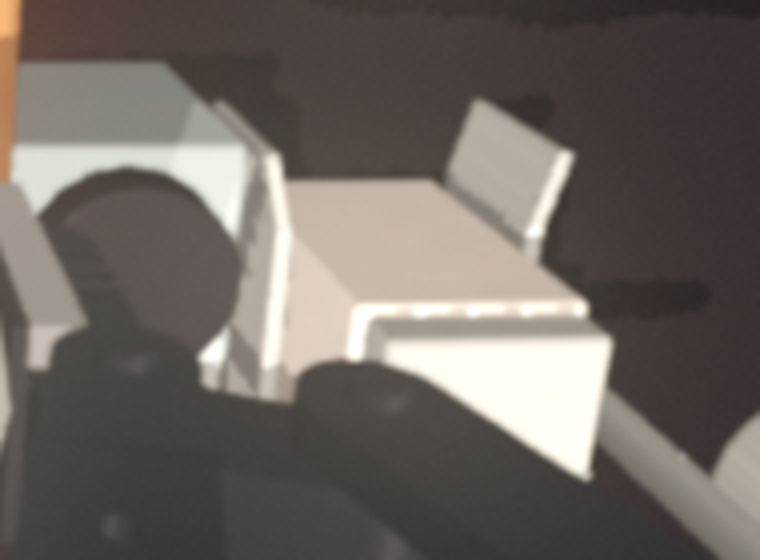

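The tin's measured corners, (448,240) at the base and (428,271) and (487,271) at the body top, match the prediction to about 1 mm. The rack pose holds, so I'll lower the mill in front of the empty bay.

```bash
cat >> h.py <<'E'
c0=np.array([650.7,-232]);X=np.array([.985,-.173]);Y=np.array([.173,.985])
def bay(x,k,z): return np.r_[c0+(x-15)*X+84*k*Y,z]
def inbay(p,k): d=np.array(p)[:2]-bay(0,k,0)[:2]; return (d@X).round(1),(d@Y).round(1)
E
python3 - <<'E'
from h import *
m=arm.camera_model('wrist')
print(arm.read_state()['joints'].round(2))
p=onz(m,(402.5,230.8),72);print('jar front +y corner',p,inbay(p,0))
for q in((-32,32),(-54,35),(-32,52)):print(q,proj(m,bay(q[0],0,45)+np.r_[q[1]*Y,0]))
rel(bay(-110,-1,254),tool(170.05,0));rel(bay(-25,-1,254),tool(170.05,0))
E
```

```text
[-0.24  0.33 -0.09  0.   -1.15 -1.5 ]
jar front +y corner [ 575.4 -188.2   72. ] (np.float64(-66.7), np.float64(30.1))
(-32, 32) [392.3 253. ]
(-54, 35) [397.1 233.5]
(-32, 52) [410.9 253. ]
travel [  0.6  -1.  143.6] dr [-0.    -0.002  0.003]
travel [-84.4  -1.2 143.4] dr [-0.    -0.002  0.003]
```

>>> {"method": "move_arm", "body": {"fingers": [30,30,30,30,30,30,30,30], "travel": [[0,0,25],[0,-1,55],[0,-1,85],[0,-1,115],[0,-1,135],[0,-1,143],[0,-1,143],[0,-1,143]], "dr": [[0,0,0],[0,0,0],[0,0,0],[0,0,0],[0,0,0],[0,0,0],[0,0,0],[0,0,0]]}}

```text
clock: 14.85
position: [514.8, -293.8, 256.6]
ee_rot: [0.085, 0.996, -0.001, 0.001]
contact_force: [-0.0, -0.1, -1.2]
gripper_width: 40.9
grasp_force: 61.1
```

```bash
python3 - <<'E'
from h import *
s=arm.read_state();print(s['position'],s['contact_force']);rel(bay(-25,-1,254),tool(170.05,0))
a,ma=snap('side','s4.png');b,mb=snap('scene','b4.png')
A=cv2.resize(a[140:240,260:360],None,fx=4,fy=4,interpolation=2);B=cv2.resize(b[210:310,195:295],None,fx=4,fy=4,interpolation=2)
cv2.imwrite('pics/c5.png',np.hstack([A,B])[:,:,::-1])
E
```

```text
[ 514.83218824 -293.79398314  256.58758858] [-0.04502279 -0.1323254  -1.16636097]
travel [-83.1   0.    2.7] dr [-0.001  0.002  0.004]
```

View pics/c5.png

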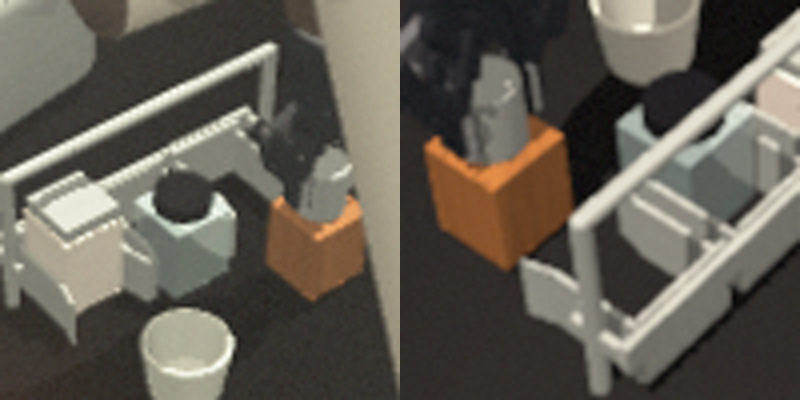

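Both views show the mill in front of the empty bay and square to it. I've used all ten picture views, so from here I go by numbers and slide it in.

>>> {"method": "move_arm", "body": {"fingers": [30,30,30,30,30,30,30,30], "travel": [[-5,0,2],[-11,0,2],[-17,0,2],[-23,0,2],[-29,0,2],[-35,0,2],[-40,0,2],[-45,0,2]], "dr": [[0,0,0.004],[0,0,0.004],[0,0,0.004],[0,0,0.004],[0,0,0.004],[0,0,0.004],[0,0,0.004],[0,0,0.004]]}}

```text
clock: 15.75
position: [558.9, -301.8, 253.2]
ee_rot: [0.087, 0.996, -0.0, -0.0]
contact_force: [-0.4, 0.7, -1.1]
gripper_width: 40.6
grasp_force: 61.1
```

>>> {"method": "move_arm", "body": {"fingers": [30,30,30,30,30], "travel": [[-4,0,0],[-8,0,0],[-12,0,0],[-16,0,0],[-20,0,0]], "dr": [[0,0,0],[0,0,0],[0,0,0],[0,0,0],[0,0,0]]}}

```text
clock: 16.25
position: [578.5, -305.3, 253.3]
ee_rot: [0.087, 0.996, -0.0, -0.0]
contact_force: [-0.3, 0.1, -1.6]
gripper_width: 41.1
grasp_force: 61.1
```

```bash
python3 - <<'E'
from h import *
s=arm.read_state();print(s['position'],inbay(s['position'],-1),s['contact_force'],s['wrist_torque'],s['gripper_width']);rel(bay(-25,-1,254),tool(170.05,0))
E
```

```text
[ 578.46285257 -305.25856602  253.32587642] (np.float64(-43.5), np.float64(-0.6)) [-0.31409616  0.08900804 -1.57738735] [-0.00854966 -0.01232234  0.02582475] 41.11067907906427
travel [-18.5   0.7  -0.7] dr [-0.001 -0.001 -0.002]
```

>>> {"method": "move_arm", "body": {"fingers": [30,30,30,30,30,30], "travel": [[-4,0,0],[-8,0,0],[-12,0,0],[-16,0,0],[-20,0,0],[-20,0,0]], "dr": [[0,0,0],[0,0,0],[0,0,0],[0,0,0],[0,0,0],[0,0,0]]}}

```text
clock: 16.85
position: [598.4, -308.8, 253.2]
ee_rot: [0.087, 0.996, -0.0, -0.0]
contact_force: [-0.2, -0.3, -2.4]
gripper_width: 40.6
grasp_force: 61.1
```

>>> {"method": "move_arm", "body": {"fingers": [30,30,30], "travel": [[0,0,1],[0,0,1.5],[0,0,2]], "dr": [[0,0,0],[0,0,0],[0,0,0]]}}

```text
clock: 17.15
position: [597.7, -308.6, 251.6]
ee_rot: [0.087, 0.996, -0.0, -0.001]
contact_force: [-1.3, 0.8, 1.5]
gripper_width: 40.9
grasp_force: 61.1
```

>>> {"method": "move_arm", "body": {"fingers": [48,56,56,56], "travel": [[0,0,0],[0,0,0],[0,0,0],[0,0,0]], "dr": [[0,0,0],[0,0,0],[0,0,0],[0,0,0]]}}

```text
clock: 17.55
position: [598.0, -308.8, 251.6]
ee_rot: [0.087, 0.996, -0.0, -0.0]
contact_force: [-0.1, -0.3, 0.5]
gripper_width: 56.1
grasp_force: 0.0
```

>>> {"method": "move_arm", "body": {"fingers": [56,56,56,20,0,0,0,0], "travel": [[0,0,-15],[0,0,-45],[0,0,-80],[15,0,-80],[40,0,-80],[65,0,-80],[70,0,-80],[70,0,-80]], "dr": [[0,0,0],[0,0,0],[0,0,0],[0,0,0],[0,0,0],[0,0,0],[0,0,0],[0,0,0]]}}

```text
clock: 18.35
position: [528.7, -296.5, 332.9]
ee_rot: [0.087, 0.996, -0.001, 0.001]
contact_force: [0.3, 0.1, -0.1]
gripper_width: 0.3
grasp_force: 0.0
```

```bash
python3 - <<'E'
from h import *
s=arm.read_state();print(s['position'],inbay(s['position'],-1),s['gripper_width']);rel(bay(-90,-1,229),tool(170.05,0))
b,m=snap('scene','b5.png');w,mw=snap('wrist','w5.png')
print(proj(m,bay(-24,-1,118)),proj(mw,bay(-24,-1,118)))
g=cv2.cvtColor(w,cv2.COLOR_RGB2GRAY)
print(cv2.HoughCircles(cv2.medianBlur(g,5),cv2.HOUGH_GRADIENT,1,40,param1=80,param2=25,minRadius=15,maxRadius=60))
E
```

```text
[ 528.72117988 -296.52575664  332.91845618] (np.float64(-94.0), np.float64(-0.6)) 0.2835349355850817
travel [ -3.8   0.8 103.9] dr [-0.001  0.002 -0.002]
[244.  247.6] [285.3 326.6]
[[[493.5 122.5  55.5]
  [397.5 280.5  35.6]
  [297.5 268.5  32.4]]]
```

>>> {"method": "move_arm", "body": {"fingers": [0,0,0,0,0,0], "travel": [[0,1,30],[0,1,60],[0,1,90],[0,1,103],[-10,1,103],[-18,1,103]], "dr": [[0,0,0],[0,0,0],[0,0,0],[0,0,0],[0,0,0],[0,0,0]]}}

```text
clock: 19.05
position: [548.8, -299.1, 229.4]
ee_rot: [0.087, 0.996, -0.001, 0.001]
contact_force: [0.1, 0.4, 0.5]
gripper_width: -0.3
grasp_force: 0.0
```

>>> {"method": "move_arm", "body": {"fingers": [0,0,0,0,0,0,0,0], "travel": [[-4,0,0],[-7,0,0],[-10,0,0],[-13,0,0],[-16,0,0],[-19,0,0],[-22,0,0],[-25,0,0]], "dr": [[0,0,0],[0,0,0],[0,0,0],[0,0,0],[0,0,0],[0,0,0],[0,0,0],[0,0,0]]}}

```text
clock: 19.85
position: [571.6, -303.1, 228.3]
ee_rot: [0.088, 0.996, -0.0, -0.0]
contact_force: [-2.5, 1.1, 2.1]
gripper_width: 0.3
grasp_force: 1.2
```

```bash
python3 - <<'E'
from h import *
s=arm.read_state();print(s['position'],inbay(s['position'],-1),s['contact_force'])
E
```

```text
[ 571.59959819 -303.09296477  228.32532621] (np.float64(-50.6), np.float64(0.3)) [-2.47475583  1.11030099  2.14576548]
```

>>> {"method": "move_arm", "body": {"fingers": [0,0,0,0], "travel": [[-2,0,0],[-4,0,0],[-6,0,0],[-8,0,0]], "dr": [[0,0,0],[0,0,0],[0,0,0],[0,0,0]]}}

```text
clock: 20.25
position: [579.5, -304.4, 228.3]
ee_rot: [0.088, 0.996, -0.0, -0.0]
contact_force: [-1.6, -0.1, 1.7]
gripper_width: -0.3
grasp_force: 1.1
```

>>> {"method": "move_arm", "body": {"fingers": [0,0], "travel": [[-1,0,0],[-2,0,0]], "dr": [[0,0,0],[0,0,0]]}}

```text
clock: 20.45
position: [581.4, -304.8, 228.3]
ee_rot: [0.087, 0.996, -0.0, -0.0]
contact_force: [-2.0, 0.1, 2.3]
gripper_width: 0.0
grasp_force: 1.1
```

>>> {"method": "move_arm", "body": {"fingers": [0,0], "travel": [[-1,0,0],[-2,0,0]], "dr": [[0,0,0],[0,0,0]]}}

```text
clock: 20.65
position: [583.0, -305.1, 228.2]
ee_rot: [0.088, 0.996, -0.0, -0.001]
contact_force: [-5.6, 0.6, 3.0]
gripper_width: -0.0
grasp_force: 2.3
```

>>> {"method": "move_arm", "body": {"fingers": [0,0], "travel": [[-1,0,0],[-2,0,0]], "dr": [[0,0,0],[0,0,0]]}}

```text
clock: 20.85
position: [583.8, -305.5, 228.2]
ee_rot: [0.088, 0.996, -0.0, -0.003]
contact_force: [-9.4, 1.0, 7.1]
gripper_width: 0.5
grasp_force: 4.4
```

```bash
python3 - <<'E'
from h import *
s=arm.read_state();print(s['position'],inbay(s['position'],-1),s['contact_force'])
E
```

```text
[ 583.7730478  -305.51243972  228.18213738] (np.float64(-38.2), np.float64(0.0)) [-9.36696872  1.03990852  7.07692323]
```

>>> {"method": "move_arm", "body": {"fingers": [0,0,0,0], "travel": [[8,0,0],[30,0,0],[60,0,0],[70,0,0]], "dr": [[0,0,0],[0,0,0],[0,0,0],[0,0,0]]}}

```text
clock: 21.25
position: [514.5, -292.8, 228.3]
ee_rot: [0.088, 0.996, -0.0, -0.0]
contact_force: [0.1, -0.6, 0.4]
gripper_width: 0.2
grasp_force: 0.0
```

```bash
python3 - <<'E'
from h import *
rel(bay(-108,0,211),tool(170.05,0))
E
```

```text
travel [-0.5 83.5 17.2] dr [-0.    -0.    -0.002]
```

>>> {"method": "move_arm", "body": {"fingers": [0,0,0,0,0,0,0,0,0], "travel": [[0,30,0],[0,60,0],[0,83.5,0],[0,83.5,17],[-8,83.5,17],[-16,83.5,17],[-22,83.5,17],[-25,83.5,17],[-25,83.5,17]], "dr": [[0,0,0],[0,0,0],[0,0,0],[0,0,0],[0,0,0],[0,0,0],[0,0,0],[0,0,0],[0,0,0]]}}

```text
clock: 22.15
position: [556.1, -215.9, 211.5]
ee_rot: [0.088, 0.996, -0.0, 0.0]
contact_force: [-0.2, 0.4, -0.5]
gripper_width: -0.0
grasp_force: 0.0
```

>>> {"method": "move_arm", "body": {"fingers": [0,0,0,0,0,0,0,0,0,0], "travel": [[-4,0,0],[-7,0,0],[-10,0,0],[-13,0,0],[-16,0,0],[-19,0,0],[-22,0,0],[-25,0,0],[-28,0,0],[-31,0,0]], "dr": [[0,0,0],[0,0,0],[0,0,0],[0,0,0],[0,0,0],[0,0,0],[0,0,0],[0,0,0],[0,0,0],[0,0,0]]}}

```text
clock: 23.15
position: [586.3, -220.8, 211.2]
ee_rot: [0.087, 0.996, -0.0, -0.0]
contact_force: [-2.4, 0.4, 1.2]
gripper_width: 0.0
grasp_force: 1.1
```

```bash
python3 - <<'E'
from h import *
s=arm.read_state();print(s['position'],inbay(s['position'],0),s['contact_force'])
E
```

```text
[ 586.27231599 -220.81453674  211.15961527] (np.float64(-50.4), np.float64(-0.1)) [-2.38652039  0.44319017  1.19186814]
```

>>> {"method": "move_arm", "body": {"fingers": [0,0,0,0], "travel": [[-2.5,0,0],[-5,0,0],[-7.5,0,0],[-10,0,0]], "dr": [[0,0,0],[0,0,0],[0,0,0],[0,0,0]]}}

```text
clock: 23.55
position: [596.1, -222.6, 211.2]
ee_rot: [0.087, 0.996, -0.0, -0.0]
contact_force: [-2.5, -0.2, 0.1]
gripper_width: -0.4
grasp_force: 1.0
```

>>> {"method": "move_arm", "body": {"fingers": [0,0], "travel": [[-1,0,0],[-2,0,0]], "dr": [[0,0,0],[0,0,0]]}}

```text
clock: 23.75
position: [597.2, -223.0, 211.2]
ee_rot: [0.088, 0.996, -0.0, -0.002]
contact_force: [-6.3, 0.3, 3.8]
gripper_width: 0.1
grasp_force: 3.1
```

>>> {"method": "move_arm", "body": {"fingers": [0,0], "travel": [[-1,0,0],[-2,0,0]], "dr": [[0,0,0],[0,0,0]]}}

```text
clock: 23.95
position: [597.9, -223.2, 211.2]
ee_rot: [0.088, 0.996, -0.0, -0.004]
contact_force: [-10.7, 1.6, 7.1]
gripper_width: -0.0
grasp_force: 5.2
```

```bash
python3 - <<'E'
from h import *
s=arm.read_state();print(s['position'],inbay(s['position'],0),s['contact_force'])
E
```

```text
[ 597.88826815 -223.22211305  211.17011356] (np.float64(-38.5), np.float64(-0.5)) [-10.72741711   1.60288281   7.07791395]
```

>>> {"method": "move_arm", "body": {"fingers": [0,0,0,0,0,0,0,0,0,0], "travel": [[8,0,0],[35,0,0],[60,0,0],[80,0,-30],[90,-15,-65],[90,-30,-100],[90,-42,-135],[90,-42,-165],[90,-42,-165],[90,-42,-165]], "dr": [[0,0,0],[0,0,0],[0,0,0],[0,0,0],[0,0,0],[0,0,0],[0,0,0],[0,0,0],[0,0,0],[0,0,0]]}}

```text
clock: 24.95
position: [504.1, -248.8, 377.3]
ee_rot: [0.088, 0.996, -0.0, 0.002]
contact_force: [0.0, 0.3, -0.2]
gripper_width: -0.0
grasp_force: 0.0
```

```bash
python3 - <<'E'
from h import *
w,m=snap('wrist','w6.png');g=cv2.GaussianBlur(w,(3,3),0).astype(int)
for k,n,z in((-1,'mill',70),(0,'jar',72),(1,'tin',90)):
    print(n)
    for y in(-20,20):
        xs=np.arange(-75,5,.5);P=[proj(m,bay(x,k,z)+np.r_[y*Y,0]) for x in xs]
        v=cv2.remap(w,np.float32([[p[0] for p in P]]),np.float32([[p[1] for p in P]]),1)[0].astype(int)
        d=np.abs(v[3:]-v[:-3]).sum(1);i=[j for j in d.argsort()[::-1][:6]];print('along x, y=',y,[(xs[j]+.75,d[j]) for j in i])
    for x in(-27,-15):
        ys=np.arange(-42,42,.5);P=[proj(m,bay(x,k,z)+np.r_[y*Y,0]) for y in ys]
        v=cv2.remap(w,np.float32([[p[0] for p in P]]),np.float32([[p[1] for p in P]]),1)[0].astype(int)
        d=np.abs(v[3:]-v[:-3]).sum(1);print('across x=',x,[(ys[j]+.75,d[j]) for j in d.argsort()[::-1][:8]])
E
```

```text
mill
along x, y= -20 [(np.float64(-34.25), np.int64(46)), (np.float64(-33.75), np.int64(42)), (np.float64(-34.75), np.int64(40)), (np.float64(-74.25), np.int64(38)), (np.float64(-33.25), np.int64(36)), (np.float64(-73.75), np.int64(33))]
along x, y= 20 [(np.float64(-39.25), np.int64(39)), (np.float64(-38.75), np.int64(38)), (np.float64(-34.25), np.int64(36)), (np.float64(-33.75), np.int64(32)), (np.float64(-34.75), np.int64(32)), (np.float64(-38.25), np.int64(31))]
across x= -27 [(np.float64(-18.75), np.int64(82)), (np.float64(-18.25), np.int64(74)), (np.float64(-19.25), np.int64(73)), (np.float64(-19.75), np.int64(52)), (np.float64(-17.75), np.int64(41)), (np.float64(-15.75), np.int64(31)), (np.float64(-20.25), np.int64(30)), (np.float64(37.25), np.int64(30))]
across x= -15 [(np.float64(37.75), np.int64(25)), (np.float64(37.25), np.int64(25)), (np.float64(38.25), np.int64(20)), (np.float64(36.75), np.int64(15)), (np.float64(-34.25), np.int64(15)), (np.float64(-34.75), np.int64(15)), (np.float64(-36.75), np.int64(15)), (np.float64(-35.25), np.int64(14))]
jar
along x, y= -20 [(np.floa
[... 1427 characters left out ...]
2.25), np.int64(222)), (np.float64(-14.25), np.int64(201)), (np.float64(-39.25), np.int64(176))]
across x= -27 [(np.float64(32.75), np.int64(187)), (np.float64(32.25), np.int64(178)), (np.float64(31.75), np.int64(150)), (np.float64(33.25), np.int64(148)), (np.float64(31.25), np.int64(114)), (np.float64(33.75), np.int64(109)), (np.float64(28.25), np.int64(69)), (np.float64(27.75), np.int64(64))]
across x= -15 [(np.float64(30.25), np.int64(183)), (np.float64(29.75), np.int64(176)), (np.float64(16.25), np.int64(169)), (np.float64(15.75), np.int64(168)), (np.float64(30.75), np.int64(162)), (np.float64(15.25), np.int64(147)), (np.float64(16.75), np.int64(140)), (np.float64(29.25), np.int64(126))]
```

The front edges of all three containers line up to within a few mm. However, the push may have ended with the gripper body against the bar instead of the container on its stop. I'll push again with the tool tilted 30° so the body stays clear of the bar.

```bash
python3 - <<'E'
from h import *
rel(bay(-150,0,230),tool(170.05,-30));rel(bay(-150,0,184),tool(170.05,-30))
R1=tool(170.05,-30);print(R1.inv().apply(np.r_[X,0]),R1.inv().apply([0,0,-1]))
E
```

```text
travel [ 23.4  41.8 146. ] dr [-0.001 -0.523 -0.001]
travel [ 23.4  41.8 192. ] dr [-0.001 -0.523 -0.001]
[-8.66092068e-01 -2.01018036e-04  5.00038488e-01] [0.5       0.        0.8660254]
```

>>> {"method": "move_arm", "body": {"fingers": [0,0,0,0,0,0,0,0,0], "travel": [[23,20,0],[23,42,30],[23,42,60],[23,42,90],[23,42,120],[23,42,150],[23,42,180],[23,42,192],[23,42,192]], "dr": [[0,-0.08,0],[0,-0.2,0],[0,-0.32,0],[0,-0.44,0],[0,-0.523,0],[0,-0.523,0],[0,-0.523,0],[0,-0.523,0],[0,-0.523,0]]}}

```text
clock: 25.9
position: [489.0, -231.2, 189.9]
ee_rot: [0.078, 0.965, 0.005, 0.25]
contact_force: [0.5, -0.4, -0.4]
gripper_width: 0.3
grasp_force: 0.0
```

>>> {"method": "move_arm", "body": {"fingers": [0,0,0,0,0,0], "travel": [[-4.3,0,2.5],[-8.7,0,5],[-13,0,7.5],[-15.6,0,9],[-17.3,0,10],[-18.2,0,10.5]], "dr": [[0,0,0],[0,0,0],[0,0,0],[0,0,0],[0,0,0],[0,0,0]]}}

```text
clock: 26.5
position: [510.6, -233.9, 193.0]
ee_rot: [0.077, 0.964, 0.005, 0.253]
contact_force: [-0.2, 0.4, 0.5]
gripper_width: -0.3
grasp_force: 0.0
```

```bash
python3 - <<'E'
from h import *
s=arm.read_state();Rm=R.from_quat(s['ee_rot']);print(s['position'],inbay(s['position'],0),s['contact_force'],inbay(s['position']+Rm.apply([-11,0,173]),0))
E
```

```text
[ 510.61491871 -233.87535761  193.02401894] (np.float64(-122.7), np.float64(-26.1)) [-0.19836919  0.37741197  0.46379279] (np.float64(-28.9), np.float64(-16.5))
```

```bash
python3 - <<'E'
from h import *
s=arm.read_state();print(s['joints'].round(3),s['joint_vel'].round(3),s['ee_rot'],tool(170.05,-30).as_quat())
E
```

```text
[-0.168  0.476 -0.424 -0.316 -0.17  -1.265] [ 0.     0.012  0.012  0.013 -0.005 -0.016] [0.07711169 0.96441424 0.00498986 0.25285187] [ 0.08376611  0.96228683 -0.02244506  0.25784398]
```

The 30° tilt ran into joint 5's limit. I'll redo it at 20°, which still keeps the body about 30 mm from the bar.

>>> {"method": "move_arm", "body": {"fingers": [0,0,0,0], "travel": [[15,0,-12],[30,0,-25],[45,0,-45],[45,0,-45]], "dr": [[0,0,0],[0,0.1,0],[0,0.17,0],[0,0.17,0]]}}

```text
clock: 26.9
position: [447.5, -225.5, 210.8]
ee_rot: [0.077, 0.983, 0.012, 0.169]
contact_force: [-0.1, -0.1, -0.5]
gripper_width: 0.2
grasp_force: 0.0
```

```bash
python3 - <<'E'
from h import *
s=arm.read_state();print(s['position'],inbay(s['position'],0),s['joints'].round(2));rel(bay(-120,0,204),tool(170.05,-20))
E
```

```text
[ 447.51894793 -225.51645215  210.80389268] (np.float64(-186.3), np.float64(-28.8)) [-0.16  0.38 -0.56 -0.17 -0.3  -1.41]
travel [-60.5  26.6  29.8] dr [ 0.055 -0.013  0.008]
```

>>> {"method": "move_arm", "body": {"fingers": [0,0,0,0], "travel": [[-20,13,10],[-40,26,20],[-60,26.5,29],[-60,26.5,29]], "dr": [[0.02,0,0],[0.04,0,0],[0.055,-0.01,0],[0.055,-0.01,0]]}}

```text
clock: 27.3
position: [521.6, -208.6, 203.7]
ee_rot: [0.08, 0.981, -0.016, 0.174]
contact_force: [0.1, 0.3, 0.0]
gripper_width: -0.0
grasp_force: 0.0
```

```bash
cat > st.py <<'E'
from h import *
import sys
k=int(sys.argv[1]);s=arm.read_state();Rm=R.from_quat(s['ee_rot']);t=s['position']+Rm.apply([-11,0,173])
print('tcp',inbay(s['position'],k),s['position'][2].round(1),'tip corner',inbay(t,k),t[2].round(1),'F',s['contact_force'].round(1),s['joints'][4].round(2))
E
python3 st.py 0; python3 -c "
from h import *
rel(bay(-100,0,204),tool(170.05,-20))"
```

```text
tcp (np.float64(-116.2), np.float64(0.7)) 203.7 tip corner (np.float64(-46.4), np.float64(0.9)) 45.0 F [0.1 0.3 0. ] -0.21
travel [-15.3  -0.9   5.3] dr [0.    0.002 0.011]
```

>>> {"method": "move_arm", "body": {"fingers": [0,0,0,0,0,0,0], "travel": [[-5.6,0,2],[-9.4,0,3.4],[-11.3,0,4.1],[-13.2,0,4.8],[-14.1,0,5.1],[-15,0,5.5],[-16,0,5.8]], "dr": [[0,0,0.01],[0,0,0.01],[0,0,0.01],[0,0,0.01],[0,0,0.01],[0,0,0.01],[0,0,0.01]]}}

```text
clock: 28.0
position: [535.9, -211.8, 204.0]
ee_rot: [0.086, 0.981, -0.015, 0.173]
contact_force: [0.3, -0.5, -0.7]
gripper_width: -0.2
grasp_force: 0.0
```

```bash
python3 st.py 0
```

```text
tcp (np.float64(-101.6), np.float64(-0.0)) 204.0 tip corner (np.float64(-32.2), np.float64(-0.1)) 45.2 F [ 0.3 -0.5 -0.7] -0.24
```

>>> {"method": "move_arm", "body": {"fingers": [0,0,0], "travel": [[-1,0,0.35],[-1.9,0,0.7],[-2.8,0,1]], "dr": [[0,0,0],[0,0,0],[0,0,0]]}}

```text
clock: 28.3
position: [539.0, -212.3, 204.0]
ee_rot: [0.086, 0.981, -0.015, 0.173]
contact_force: [-0.9, 0.1, 0.7]
gripper_width: -0.1
grasp_force: 0.0
```

```bash
python3 st.py 0
```

```text
tcp (np.float64(-98.5), np.float64(0.0)) 204.0 tip corner (np.float64(-29.1), np.float64(-0.0)) 45.2 F [-0.9  0.1  0.7] -0.25
```

>>> {"method": "move_arm", "body": {"fingers": [0,0,0], "travel": [[-1,0,0.35],[-1.9,0,0.7],[-2.8,0,1]], "dr": [[0,0,0],[0,0,0],[0,0,0]]}}

```text
clock: 28.6
position: [540.9, -212.8, 203.8]
ee_rot: [0.086, 0.981, -0.015, 0.171]
contact_force: [-4.9, 2.3, 5.0]
gripper_width: 0.2
grasp_force: 3.0
```

```bash
python3 st.py 0
```

```text
tcp (np.float64(-96.5), np.float64(-0.1)) 203.8 tip corner (np.float64(-27.5), np.float64(-0.2)) 44.7 F [-4.9  2.3  5. ] -0.25
```

>>> {"method": "move_arm", "body": {"fingers": [0,0,0], "travel": [[-1,0,0.35],[-1.9,0,0.7],[-1.9,0,0.7]], "dr": [[0,0,0],[0,0,0],[0,0,0]]}}

```text
clock: 28.9
position: [541.5, -213.1, 203.4]
ee_rot: [0.087, 0.982, -0.015, 0.169]
contact_force: [-8.1, 3.1, 6.0]
gripper_width: 0.5
grasp_force: 4.3
```

```bash
python3 st.py 0
```

```text
tcp (np.float64(-95.8), np.float64(-0.2)) 203.4 tip corner (np.float64(-27.5), np.float64(-0.4)) 44.1 F [-8.1  3.1  6. ] -0.26
```

>>> {"method": "move_arm", "body": {"fingers": [0,0,0,0,0,0,0,0], "travel": [[5,0,-2],[20,0,-10],[45,0,-40],[50,0,-80],[50,0,-120],[50,0,-150],[50,0,-150],[50,0,-150]], "dr": [[0,0,0],[0,0,0],[0,0,0],[0,0,0],[0,0.15,0],[0,0.3,0],[0,0.34,0],[0,0.34,0]]}}

```text
clock: 29.7
position: [448.3, -196.3, 330.0]
ee_rot: [0.087, 0.996, -0.0, 0.007]
contact_force: [0.5, 0.2, -1.1]
gripper_width: -0.5
grasp_force: 0.0
```

```bash
python3 - <<'E'
from h import *
s=arm.read_state();print(s['position'],s['contact_force'])
w,m=snap('wrist','w7.png')
def edge(P):
    v=cv2.remap(w,np.float32([[p[0] for p in P]]),np.float32([[p[1] for p in P]]),1)[0].astype(int)
    return np.abs(v[3:]-v[:-3]).sum(1)
xs=np.arange(-60,-10,.5)
for k,n,z in((-1,'mill',70),(-1,'mill foot',0),(0,'jar',72),(0,'jar foot',0),(1,'tin',84),(1,'tin foot',0)):
    for y in(-22,0,22):
        d=edge([proj(m,bay(x,k,z)+np.r_[y*Y,0]) for x in xs]);j=d.argmax();print(n,y,xs[j]+.75,d[j],end=' | ')
    print()
E
```

```text
[ 448.27610696 -196.2841089   330.04254305] [ 0.49873203  0.23230653 -1.13026905]
mill -22 -25.25 28 | mill 0 -42.75 12 | mill 22 -41.25 11 | 
mill foot -22 -26.25 58 | mill foot 0 -13.75 16 | mill foot 22 -41.75 7 | 
jar -22 -31.25 6 | jar 0 -55.75 5 | jar 22 -19.75 9 | 
jar foot -22 -22.75 10 | jar foot 0 -26.75 104 | jar foot 22 -11.75 10 | 
tin -22 -54.25 9 | tin 0 -52.25 7 | tin 22 -34.25 11 | 
tin foot -22 -47.75 7 | tin foot 0 -12.25 13 | tin foot 22 -12.25 141 |
```

The mill and jar front feet both measure about -26.5 mm, against -27.5 mm expected when hard on the stop. That agrees with where the pushes stopped, so I'm handing in.

```bash
python3 -c "
from bench import arm
print(arm.job_done())"
```

```text
the job is handed in; nothing more can be done
None
```

I stood the mill upright, pushed it and the glass jar up against the back stops of their bays, and handed the job in at about 30 s; the result wasn't reported back, and I didn't measure the mill's tilt or recheck the tin and bystanders at the end.

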